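# Lock the tilted decorating wheel with its index pin

## Task

Lock the decorating wheel for the next stripe: take the steel index pin out of the tool block, put it down through the guide bush on the wheel's bracket, and turn the wheel by its peg until a hole of the dividing ring comes under the pin and the pin drops in and sits fully home, shoulder down on the bush. Stop turning when you feel the pin catch, do not force the wheel against it, and leave the pin and the peg released. The jar's stripes are wet, so do not touch the jar, and leave the awl and everything else on the table where it is.

Things in the scene. Friction and masses are not known exactly. Their poses are not given: they have to be found in the camera images.
- index_pin: Plain steel index pin, loose, 84 mm long, about 110 g, upright in one of the tool block's two holes (either). Origin: centre of its tip, z along it to the head. Oiled shank 10 mm diameter, 50 mm long, the first 6 mm tapered to 5 mm; collar 18 mm diameter from z = 50 to 58 mm; knurled grip knob 24 mm diameter from z = 58 to 84 mm, flat on top.
- pin_shoulder (a point): Centre of the underside of the pin's collar, 50 mm up from the tip; axes as the pin's. It rests on the bush when the pin is home.
- pin_tip (a point): Centre of the pin's tip.
- guide_bush: Fixed steel guide bush on the stand's bracket, over the dividing ring's rim: tube 28 mm outside, 12 mm bore, 30 mm long. Origin: centre of its lower end; z up along the bore, which leans 30 degrees from vertical, parallel to the wheel's spindle. Lower end 4 mm above the ring's top face. The bracket stands outside the rim and stays below the bush's mouth.
- bush_mouth (a point): Centre of the bush's upper mouth, 30 mm up the bore; axes as the bush's. A pin put in comes to rest on the ring with its tip 34 mm below the mouth and its shoulder 16 mm above it, unless a ring hole is below. Released there it drops home by its own weight when a hole comes under it, and then blocks the wheel.
- wheel_head: Turning head: aluminium disc 204 mm diameter, spindle leaning 30 degrees. Origin on the spindle at the level of the ring's top face, z up along the spindle; disc face at z = 15 mm; x, y turn with it. Turns endlessly both ways, about 1 N at the peg. The steel dividing ring (274 mm diameter, 10 mm thick) is clamped under it and turns with it; the clamp holds up to 60 N at the peg.
- ring_centre (a point): Centre of the dividing ring's top face, axes as the wheel head's. The ring has 8 plain through holes of 14 mm, 45 degrees apart, on the 120 mm radius on which the bush stands. It is clamped at any angle to the head, so the holes' places do not follow from the peg's; at the start none is under the bush; at most 45 degrees of turning, either way, brings one there.
- turning_peg (a point): Steel peg on the head's face for turning the wheel: 16 mm diameter, 45 mm tall, parallel to the spindle, 88 mm from it. This point is on its axis 25 mm above the disc's face, 20 mm below the peg's flat top; axes as the wheel head's. At the start it stands across the wheel from the bush, 130 to 170 degrees from it.
- jar: The white jar being painted, 62 mm diameter, 85 mm tall, mouth down on the middle of the wheel head and turning with it. Origin at the centre of its lower end, 5 mm above the disc's face, z along the spindle. Not to be touched.
- tool_block: Fixed wooden block 150 mm (x) by 60 mm (y), 58 mm high, on the table; origin under its centre. Two upright holes 12 mm wide and 53 mm deep at x = -45 and +45 mm, y = 0. The index pin stands in one, its collar on the block's top, the awl in the other.
- awl: Awl with a dark wooden handle, up to 26 mm thick, standing 138 mm long in the tool block's other hole and 88 mm above the block. Origin at its tip, z up. To be left there.
- pink_jar: Open pink jar standing on the table, 72 mm diameter, 85 mm high; origin under its centre. Bystander.
- white_bottle: White painted bottle, 72 mm diameter, 230 mm high, standing; origin under its centre. Bystander.
- jar_lid: Flat pink jar lid lying on the table, 70 mm diameter, 13 mm high; origin under its centre. Bystander.
- sanding_block: Cork sanding block lying on the table, 100 by 56 by 29 mm; origin under its centre. Bystander.
- papier_mache: Big round papier-mâché balloon, about 160 mm diameter, 152 mm high, cream below and red above, standing; origin under its centre. Bystander.
- cutter_ring: Red plastic cutter ring lying on the table, 60 mm diameter, 30 mm high; origin under its centre. Bystander.
- paint_brush: Flat paint brush lying on the table, about 0.2 m long and 20 mm high; origin under its middle. Bystander.

How it is judged:
At the end, for the whole second after the job is handed in: The index pin stands in the guide bush with its shoulder within 3 mm of the bush's mouth (5 mm overall), in line with the bore within 0.12 rad, so that its tip has passed right through a hole of the dividing ring, and it is at rest (z of pin_shoulder in the frame of bush_mouth below 0.003 m and distance between pin_shoulder and bush_mouth below 0.005 m and angle between the z axis of index_pin and the z axis of guide_bush, either way round below 0.12 rad and linear speed of index_pin below 0.02 m/s); the robot touches nothing.
It fails at once if the wet jar was touched (contact force between anything else and jar above 0.5 N).
It fails at once if the wheel was forced against the pin (over 40 N between the pin and the wheel with its ring) (contact force between index_pin and wheel_head above 40 N).
It fails at once if the awl was pulled or knocked out of its hole (moved over 20 mm) (distance of awl from where it was at the start of the episode above 0.02 m).
It fails at once if something else on the table was knocked (moved over 25 mm) (distance of any of pink_jar, white_bottle, jar_lid, sanding_block, papier_mache, cutter_ring, paint_brush from where it was at the start of the episode above 0.025 m).
It also fails if it takes over 67 s, if anything falls off the work surface, if the arm or the gripper's body presses on something with over 40 N, if the wrist force passes 120 N, or if a joint passes its speed limit or range.

## Robot

A 6-joint arm with a two-finger parallel gripper is mounted at the origin on the work surface. World frame = base frame: x ahead of the robot, y to its left, z up, the work surface at z = 0. Lengths are in m, angles in rad, forces in N, time in s.
With the tool pointing down it reaches from about 0.35 to 0.775 m from the base axis. Payload 7.3 kg.
Tool frame: the origin (TCP) lies on the mounting face of the last link; the fingertips stand 178 mm ahead of it and the grasp point (between the pads) lies 159 mm ahead of it (robot.tcp_to_tips is the distance from the TCP to the fingertips, in m); z points along the fingers, y is the direction in which the jaws open and shut (so a half turn about z gives the same grasp; the last joint's range is limited). The gripper opens to 92 mm and grips with 3 to 60 N. Pads are 19 mm wide; open, the fingers measure 130 mm over their backs; the gripper's body (75 mm by 190 mm) begins 47 mm behind the grasp point.
Start: joints at [0.956, 0.342, 1.524, -0, 1.275, -0.146], TCP at [0.237, 0.468, 0.405] pointing down, gripper open.
Joint ranges: [-2.53, 2.53], [-0.77, 2.02], [0.04, 2.7], [-1, 4.14], [0.28, 2.66], [-3.11, 3.11]. Speed limits (rad/s): [2.57, 2.57, 3.14, 3.14, 3.14, 3.14].

## Interface

Orientations are given as [roll, pitch, yaw] about the fixed x, y, z axes, in that order (R = Rz(yaw) Ry(pitch) Rx(roll)).
In Python, from cell import robot, viewer gives the robot as it stands.
- The arm moves only by the shell command python3 -m creep 'ROWS' [OPENING] [FORCE]. ROWS is JSON, a list that holds one entry, the list of rows, each a list of 6 numbers: the shift along the world's x, y, z in mm, then the turn, a rotation vector about the world's x, y, z in degrees. A call has 1 to 5 rows; each row shifts and turns the pose as measured when the row begins; what a row does not reach is not made up. A row lasts 1/12 s, in which the tool goes at most 41.7 mm and 7.16 degrees, less where a joint would pass 70% of its speed; a pose out of reach is approached as far as the arm can. A call with a gripper value outside its range is refused whole. OPENING is the closure, from -1 (fully open) to 1 (shut), set as the call begins (- or left out, the last holds). The fingers move at their own pace and stop on an object; FORCE is the grip in N (left out, the last holds). Time passes only in rows, so rows that do not move let the fingers close. It gives the time, the measured TCP pose, the force and the opening at its end, in the units of the state.
- robot.observe(): the state, without advancing time (a new reading comes with each control period).
- viewer.read_camera(name): name is "scene" or "top"; returns the picture (384x512x3 uint8, blue, green, red); there is no depth.
- viewer.camera_model(name): a dict with "fx", "fy", "cx", "cy" (pixels), "pose" (4x4, takes a point from camera to world coordinates). Camera axes: x right, y up, looking along -z (the intrinsics and any distortion apply to the point x, -y, -z); pixel columns grow to the right and rows downward; lengths in m; the calibration is good to about 2 mm. A picture is of the moment at which its call begins. camera_model takes no time and is no camera call.
- robot.hand_in(): hands the job in, once; it reports no verdict.
The state is a dict: "time": time; "qpos": joint angles; "qvel": joint speeds; "joint_efforts": joint torques, N m; "tool_pos": TCP position; "tool_rot": TCP orientation; "contact_force": force on the tool from outside, world axes, zero at the start; "torque": the same for the moment, N m; "opening": finger opening in m.
Only numpy, scipy, OpenCV 4.12 (cv2) and the standard library are available. Lean on these libraries where they do the work, as an engineer would, in place of code of your own. Each camera call takes 0.05 s, during which the arm holds its last target. There are 200 camera calls.

## Working session

There is one attempt and no reset: what is moved stays moved. The work goes in short steps, Python scripts to look and compute and a shell command to move; the robot and the scene stay as the last step left them, time stands still between calls to the robot, and variables do not carry over. Pictures are saved under pics/ and viewed, about 8 in all and at most 12, crops included, and the job is handed in when it is done.

```bash
ls; mkdir -p pics; cat > h.py <<'E'
import numpy as np,cv2
from cell import robot,viewer
def snap(n,f,crop=None,s=1):
    im=viewer.read_camera(n)
    cv2.imwrite('pics/raw_'+f,im)
    if crop: x0,y0,x1,y1=crop; im=im[y0:y1,x0:x1]
    cv2.imwrite('pics/'+f,cv2.resize(im,None,fx=s,fy=s,interpolation=cv2.INTER_CUBIC))
def proj(n,P):
    m=viewer.camera_model(n);T=np.linalg.inv(np.array(m['pose']))
    P=np.atleast_2d(P);p=P@T[:3,:3].T+T[:3,3]
    return np.c_[m['cx']+m['fx']*p[:,0]/-p[:,2], m['cy']+m['fy']*(-p[:,1])/-p[:,2]]
def ray(n,u,v):
    m=viewer.camera_model(n);T=np.array(m['pose'])
    d=np.array([(u-m['cx'])/m['fx'],-(v-m['cy'])/m['fy'],-1]);return T[:3,3],T[:3,:3]@d
def atz(n,u,v,z):
    o,d=ray(n,u,v);return o+d*(z-o[2])/d[2]
E
python3 - <<'E'
from h import *
snap('scene','s1.png',None,1.5);snap('top','t1.png',None,1.5)
for n in('scene','top'):print(viewer.camera_model(n))
print(robot.observe())
E
```

```text
pics
{'fx': 444.28186946562766, 'fy': 444.28186946562766, 'cx': 254.67937616697776, 'cy': 185.1251718992696, 'pose': array([[-0.25559048, -0.53329868,  0.80639074,  1.63966944],
       [ 0.9665124 , -0.12113815,  0.22622848,  0.29990786],
       [-0.02296266,  0.8372085 ,  0.54640155,  0.83027176],
       [ 0.        ,  0.        ,  0.        ,  1.        ]])}
{'fx': 428.92810326379754, 'fy': 428.92810326379754, 'cx': 258.19830333572565, 'cy': 191.30810539559812, 'pose': array([[ 0.00574043,  0.99045723, -0.13770084,  0.38834379],
       [-0.99983698,  0.00332751, -0.01774671, -0.01896781],
       [-0.01711916,  0.13778026,  0.99031487,  1.35879334],
       [ 0.        ,  0.        ,  0.        ,  1.        ]])}
{'time': 0.1, 'qpos': array([ 9.55999699e-01,  3.42655604e-01,  1.52492335e+00,  1.76843322e-05,
        1.27540246e+00, -1.45972441e-01]), 'qvel': array([ 0.00039268, -0.00235316, -0.00112847,  0.00119722, -0.00367262,
       -0.00138014]), 'joint_efforts': array([ 1.29267861e-03, -4.32005811e+01, -2.44695157e+01,  7.18152174e-02,
        5.25956182e-02, -5.65452615e-05]), 'tool_pos': array([0.23710981, 0.46827105, 0.40411232]), 'tool_rot': array([-3.14022113e+00, -2.18731576e-04,  2.67276316e+00]), 'contact_force': array([-0.1774737 ,  0.2522786 ,  0.14407697]), 'torque': array([ 0.00448902, -0.0556773 ,  0.00798468]), 'opening': 0.09173230385077688}
```

View pics/s1.png

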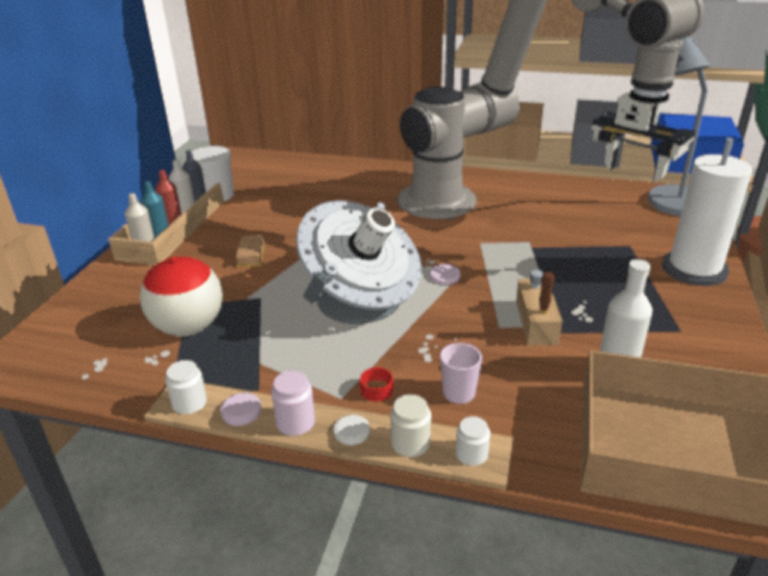

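View pics/t1.png

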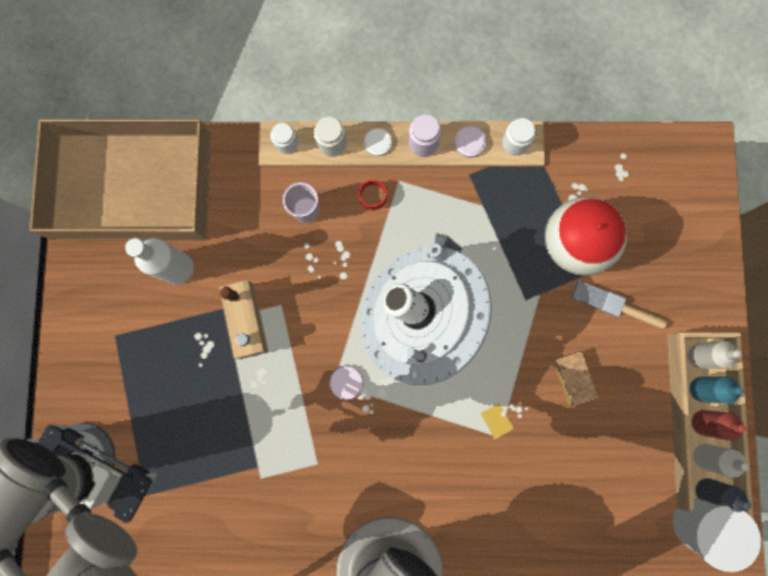

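The pin knob is at about (243,340)/1.5 in the top view, the awl at (230,293)/1.5, the wheel at (425,313)/1.5, the bush at (437,248)/1.5 and the peg at (420,355)/1.5. I'll zoom in on the wheel and block.

```bash
python3 - <<'E'
import cv2,numpy as np
t=cv2.imread('pics/raw_t1.png');s=cv2.imread('pics/raw_s1.png')
f=lambda i,x,y,w,h,k:cv2.resize(i[y:y+h,x:x+w],(w*k,h*k),interpolation=cv2.INTER_CUBIC)
a=f(t,235,150,100,110,5);b=f(t,140,180,50,65,5)
im=np.zeros((550,760,3),np.uint8);im[:550,:500]=a;im[:325,505:755]=b
cv2.imwrite('pics/c1.png',im)
a=f(s,190,125,100,90,5);b=f(s,335,170,50,65,5)
im=np.zeros((450,760,3),np.uint8);im[:,:500]=a;im[:325,505:755]=b
cv2.imwrite('pics/c2.png',im)
E
```

```text
(no output)
```

View pics/c1.png

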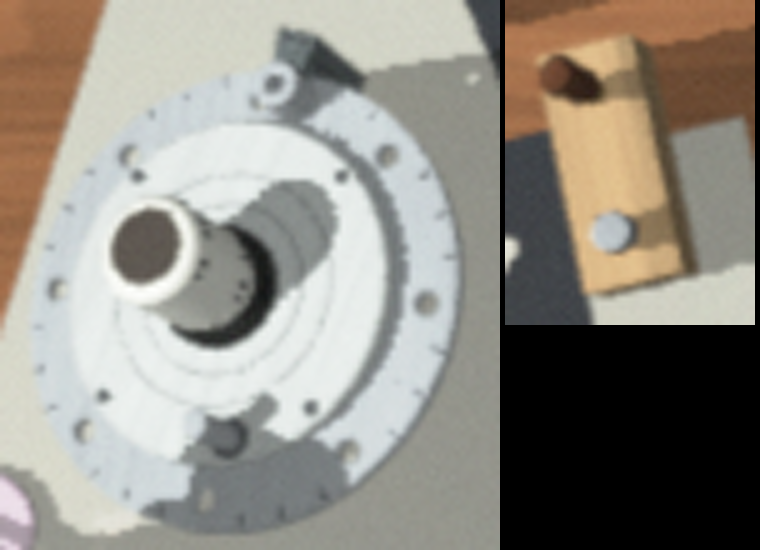

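View pics/c2.png

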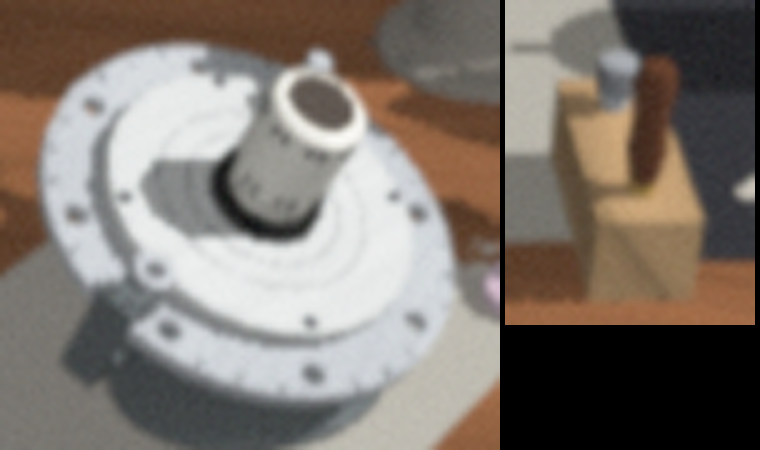

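```bash
cat > fit.py <<'E'
from h import *
from scipy.optimize import least_squares
T=lambda a:np.array(a)/5+[235,150]
S=lambda a:np.array(a)/5+[190,125]
ht=T([(130,156),(57,289),(85,431),(205,498),(348,448),(426,303),(387,156)])
hs=S([(93,105),(77,214),(168,330),(313,373),(415,320),(418,212)])
pt,ps=T((228,432)),S((320,60)); bt,bs=T((275,83)),S((155,269)); jt,js=T((150,248)),S((319,102))
def frame(az):
    z=np.array([np.sin(np.pi/6)*np.cos(az),np.sin(np.pi/6)*np.sin(az),np.cos(np.pi/6)])
    x=np.cross([0,0,1],z);x/=np.linalg.norm(x);return np.c_[x,np.cross(z,x),z]
def pts(p):
    C=p[:3];R=frame(p[3]);c=lambda r,a,z:C+R@np.array([r*np.cos(a),r*np.sin(a),z])
    H=np.array([c(.12,p[4]+k*np.pi/4,-.001) for k in range(8)])
    return H,c(.088,p[5],.060),c(.12,p[6],.034),c(0,0,.105)
def res(p,det=False):
    H,P,B,J=pts(p);r=[]
    for n,h,pp,bb,jj in(('top',ht,pt,bt,jt),('scene',hs,ps,bs,js)):
        q=proj(n,H)
        for x in h: d=q-x; r.append(d[np.argmin((d**2).sum(1))])
        for w,x in((P,pp),(B,bb),(J,jj)): r.append(proj(n,w)[0]-x)
    r=np.array(r);return r if det else r.ravel()
if __name__=='__main__':
    best=None
    c0=atz('top',*T((250,300)),.12)
    for az in np.arange(0,6.28,.8):
      R=frame(az)
      for h in(0,.26,.52):
        up=R.T@np.array([1,0,0]);a=np.arctan2(up[1],up[0])
        s=least_squares(res,[*c0,az,h,a+np.pi,a],loss='soft_l1')
        if best is None or s.cost<best.cost:best=s
    p=best.x;print(best.cost,p);print(res(p,1).round(2).tolist())
    H,P,B,J=pts(p);print('z',frame(p[3])[:,2],'mouth',B,'pegtop',P,'C',p[:3])
    print('hole offs from bush deg',np.sort((np.degrees(p[4]-p[6])+45*np.arange(8)+180)%360-180),'peg rel bush',np.degrees(p[5]-p[6])%360)
    np.save('p.npy',p)
    # pin knob top
    ut=np.array([140+108/5,180+232/5]);us=np.array([335+113/5,170+57/5])
    print('pin top',atz('top',*ut,.092),'scene',atz('scene',*us,.092))
    s=least_squares(lambda X:np.r_[proj('top',X)[0]-ut,proj('scene',X)[0]-us],[.4,.25,.092]);print(s.x,s.cost)
    print('awl',atz('top',140+53/5,180+75/5,.146),atz('scene',335+153/5,170+65/5,.14))
E
python3 fit.py
```

```text
Traceback (most recent call last):
  File "fit.py", line 29, in <module>
    s=least_squares(res,[*c0,az,h,a+np.pi,a],loss='soft_l1')
  File "fit.py", line 20, in res
    for w,x in((P,pp),(B,bb),(J,jj)): r.append(proj(n,w)[0]-x)
                                               ~~~~^^^^^
  File "h.py", line 9, in proj
    m=viewer.camera_model(n);T=np.linalg.inv(np.array(m['pose']))
ValueError: time passes only in moves, steps and waits
```

```bash
sed -i 's/^def snap/M={n:viewer.camera_model(n) for n in ("scene","top")}\ndef snap/; s/m=viewer.camera_model(n)/m=M[n]/' h.py; python3 fit.py; python3 -c "
from h import *;print(robot.observe()['time'])"
```

```text
11.935131495534065 [ 0.50819537 -0.0632905   0.12246907  1.25696608  0.98535536  6.72956917
  3.1305097 ]
[[-0.79, 0.17], [-0.23, 0.35], [-0.14, 0.22], [-0.44, 0.92], [-0.09, 0.62], [-0.25, -0.02], [-0.63, -0.07], [-6.58, -1.6], [-0.92, 0.16], [-1.31, 0.28], [-0.86, 0.26], [-0.89, 0.14], [-0.45, -0.13], [-0.59, -0.03], [-1.02, 0.07], [-1.32, 0.05], [-1.44, -0.25], [-0.48, -0.38], [-0.33, 0.21]]
z [0.15435203 0.47557907 0.8660254 ] mouth [ 0.62721975 -0.08525852  0.1525789 ] pegtop [ 0.43179968 -0.04154522  0.19342568] C [ 0.50819537 -0.0632905   0.12246907]
hole offs from bush deg [-167.90829026 -122.90829026  -77.90829026  -32.90829026   12.09170974
   57.09170974  102.09170974  147.09170974] peg rel bush 206.21091784612193
pin top [0.45865293 0.28911383 0.092     ] scene [0.46040073 0.29537326 0.092     ]
[0.45842984 0.29250141 0.08978775] 0.9681895097883644
awl [0.54526845 0.31092547 0.146     ] [0.54059243 0.31816071 0.14      ]
0.1
```

```bash
python3 - <<'E'
from fit import *
p=np.load('p.npy');C=p[:3];R=frame(p[3])
t=cv2.imread('pics/raw_t1.png');s=cv2.imread('pics/raw_s1.png')
for a in np.arange(0,360,5):
    q=proj('top',C+R@np.array([.088*np.cos(np.radians(a)),.088*np.sin(np.radians(a)),.06]))[0]
    if np.hypot(*(q-pt))<4: print(a, q-pt,'rel',np.degrees(np.radians(a)-p[6])%360, (proj('scene',C+R@np.array([.088*np.cos(np.radians(a)),.088*np.sin(np.radians(a)),.06]))[0]-[190,125])*5)
def f(i,x,y,w,h,k):
    g=np.clip(255*(i[y:y+h,x:x+w]/255.)**.6,0,255).astype(np.uint8);return cv2.resize(g,(w*k,h*k),interpolation=cv2.INTER_CUBIC)
a=f(t,262,222,40,36,10);b=f(s,240,125,40,36,10)
cv2.imwrite('pics/c3.png',np.hstack([a,b]))
E
```

```text
35 [-1.87274907 -3.0017212 ] rel 215.63500634446416 [291.79994477  50.48131809]
```

View pics/c3.png

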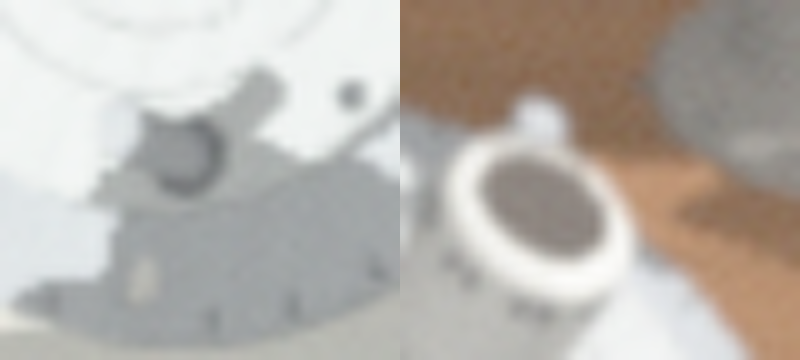

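The pale peg top shows at about crop (122,130) in the top view, raw (274,235). The dark circle is only its base. That matches the scene view. I'll refit and work out the poses.

```bash
sed -i 's/T((228,432))/T((196.5,426))/' fit.py; python3 fit.py | tail -7; cat >> h.py <<'E'
from scipy.spatial.transform import Rotation as Ro
def state():
    o=robot.observe();R=Ro.from_euler('xyz',o['tool_rot']);return o,np.array(o['tool_pos']),R
def tgt(z,y): # tool rot with z axis, y approx, best of both half turns
    z=z/np.linalg.norm(z);y=y-z*(y@z);y/=np.linalg.norm(y)
    return [Ro.from_matrix(np.c_[np.cross(s*y,z),s*y,z]) for s in(1,-1)]
def go(P,Rs,cur=None):
    o,p,R=state()
    if cur is not None:R=cur
    for r in Rs: print('shift mm',((P-p)*1000).round(1),'rotvec deg',np.degrees((r*R.inv()).as_rotvec()).round(2))
    print('t',round(o['time'],2),'q',o['qpos'].round(2),'F',o['contact_force'].round(1),'open',round(o['opening'],4))
E
python3 - <<'E'
from fit import *
from h import *
p=np.load('p.npy');C=p[:3];F=frame(p[3]);z=F[:,2];H,P,B,J=pts(p)
rad=B-C;rad-=z*(rad@z);tan=np.cross(z,rad);tan/=np.linalg.norm(tan)
bx=np.array([.086,.02,0]);by=np.array([-bx[1],bx[0],0])
g=np.array([.459,.2925,.083+.159])
A=tgt(np.array([0,0,-1.]),by);print('grasp');go(g,A)
I=tgt(-z,tan);ins=B+z*(.016+.025+.159)
for a in A: print('ins from grasp',((ins-g)*1000).round(1));go(ins,I,a)
print(ins,tan,z)
E
```

```text
[[-0.8, 0.14], [-0.28, 0.3], [-0.23, 0.16], [-0.53, 0.86], [-0.14, 0.55], [-0.27, -0.08], [-0.62, -0.1], [-0.94, -0.41], [-0.88, 0.11], [-1.31, 0.1], [-0.85, 0.22], [-0.91, 0.17], [-0.47, -0.1], [-0.59, -0.03], [-0.98, 0.01], [-1.25, -0.06], [-0.9, -0.08], [-0.53, -0.33], [-0.37, 0.2]]
z [0.15737263 0.47458809 0.8660254 ] mouth [ 0.6273904  -0.08535692  0.15250009] pegtop [ 0.4318519  -0.03976875  0.19307257] C [ 0.50831906 -0.06318495  0.12272731]
hole offs from bush deg [-167.90132764 -122.90132764  -77.90132764  -32.90132764   12.09867236
   57.09867236  102.09867236  147.09867236] peg rel bush 205.00968457411759
pin top [0.45865293 0.28911383 0.092     ] scene [0.46040073 0.29537326 0.092     ]
[0.45842984 0.29250141 0.08978775] 0.9681895097883644
awl [0.54526845 0.31092547 0.146     ] [0.54059243 0.31816071 0.14      ]
grasp
shift mm [ 221.9 -175.8 -162.1] rotvec deg [ 8.000e-02 -2.000e-02  3.995e+01]
shift mm [ 221.9 -175.8 -162.1] rotvec deg [-3.0000e-02 -1.0000e-01 -1.4005e+02]
t 0.1 q [ 0.96  0.34  1.52  0.    1.28 -0.15] F [-0.2  0.3  0.1] open 0.0917
ins from grasp [ 199.9 -282.9   83.7]
shift mm [ 421.8 -458.7  -78.4] rotvec deg [-30.35   1.31 -31.01]
shift mm [ 421.8 -458.7  -78.4] rotvec deg [  1.73  40.04 143.88]
t 0.1 q [ 0.96  0.34  1.52  0.    1.28 -0.15] F [-0.2  0.3  0.1] open 0.0917
ins from grasp [ 199.9 -282.9   83.7]
shift mm [ 421.8 -458.7  -78.4] rotvec deg [  1.73  40.04 143.88]
shift mm [ 421.8 -458.7  -78.4] rotvec deg [-30.35   1.31 -31.01]
t 0.1 q [ 0.96  0.34  1.52  0.    1.28 -0.15] F [-0.2  0.3  0.1] open 0.0917
[0.65886493 0.00956069 0.32570517] [ 0.27776084  0.82027823 -0.49999253] [0.15737263 0.47458809 0.8660254 ]
```

```bash
cat > g.py <<'E'
from h import *
bx=np.array([.086,.02,0]);by=np.array([-bx[1],bx[0],0])
go(np.array([.459,.2925,.083+.159]),tgt(np.array([0,0,-1.]),by)[:1])
E
python3 -m creep '[[[28,-22,-8,0,0,5],[28,-22,-8,0,0,5],[28,-22,-8,0,0,5],[28,-22,-8,0,0,5],[28,-22,-8,0,0,5]]]' -0.3 10
python3 -m creep '[[[28,-22,-8,0,0,5],[28,-22,-8,0,0,5],[28,-22,-8,0,0,5],[0,0,0,0,0,0]]]'
python3 g.py
```

```text
time: 0.52
tool_pos: [0.3759, 0.358, 0.3629]
tool_rot: [3.14, -0.003, 3.138]
contact_force: [1.4, -0.1, -0.5]
opening: 0.0633
time: 0.85
tool_pos: [0.4667, 0.2842, 0.3349]
tool_rot: [-3.14, -0.006, -2.869]
contact_force: [-0.6, 0.1, 0.2]
opening: 0.0595
shift mm [ -7.7   8.3 -92.9] rotvec deg [ 0.14 -0.3  -2.53]
t 0.85 q [ 0.41  0.45  1.57 -0.    1.13 -1.44] F [-0.6  0.1  0.2] open 0.0595
```

```bash

python3 -m creep '[[[-8,8,-30,0,0,-2.5],[0,0,-23,0,0,0],[0,0,0,0,0,0]]]'
python3 - <<'E'
from h import *
import g
snap('top','t2.png');snap('scene','s2.png')
f=lambda n,x,y:cv2.resize(cv2.imread('pics/raw_'+n)[y:y+70,x:x+70],None,fx=5,fy=5,interpolation=cv2.INTER_CUBIC)
cv2.imwrite('pics/c4.png',np.hstack([f('t2.png',125,190),f('s2.png',325,150)]))
o,p,R=state();G=p+R.apply([0,0,.178]);print(G,(proj('top',G)-[125,190])*5,(proj('scene',G)-[325,150])*5)
E
```

```text
time: 1.1
tool_pos: [0.4607, 0.2899, 0.2801]
tool_rot: [-3.141, -0.005, -2.923]
contact_force: [-1.4, -0.6, -0.1]
opening: 0.0602
shift mm [ -1.7   2.6 -38.1] rotvec deg [ 0.11 -0.25  0.54]
t 1.1 q [ 0.42  0.51  1.64  0.    1.   -1.37] F [-1.4 -0.6 -0.1] open 0.0602
[0.46123043 0.29059167 0.10531756] [[175.19325954 176.29245908]] [[157.15331266 138.31309036]]
```

View pics/c4.png

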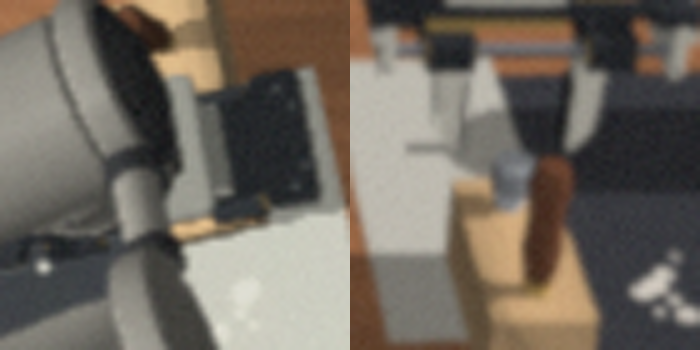

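The fingertips straddle the knob. The scene camera reads about 1 px too far right, the same bias as in the wheel fit. Now descend and grasp.

```bash

python3 -m creep '[[[-2,0,-20,0,0,0.5],[0,0,-18,0,0,0],[0,0,0,0,0,0]]]'
python3 -m creep '[[[0,0,0,0,0,0],[0,0,0,0,0,0],[0,0,0,0,0,0],[0,0,0,0,0,0]]]' 0.5 5
python3 g.py
```

```text
time: 1.45
tool_pos: [0.4602, 0.2923, 0.2498]
tool_rot: [3.14, 0.008, -2.911]
contact_force: [0.2, -0.5, -0.0]
opening: 0.0598
time: 1.78
tool_pos: [0.4611, 0.2938, 0.2556]
tool_rot: [3.138, 0.016, -2.91]
contact_force: [1.3, -0.6, -0.1]
opening: 0.0376
shift mm [ -2.1  -1.3 -13.6] rotvec deg [-0.4   0.83 -0.2 ]
t 1.78 q [ 0.43  0.54  1.66  0.    0.92 -1.38] F [ 1.3 -0.6 -0.1] open 0.0376
```

```bash

python3 -m creep '[[[-2,-2,-14,0.4,-0.8,0],[0,0,0,0,0,0],[0,0,0,0,0,0]]]' -0.2
python3 g.py
```

```text
time: 2.03
tool_pos: [0.46, 0.2923, 0.2448]
tool_rot: [3.133, 0.037, -2.91]
contact_force: [0.2, 0.6, 1.1]
opening: 0.0524
shift mm [-1.   0.2 -2.8] rotvec deg [-0.95  1.96 -0.2 ]
t 2.03 q [ 0.43  0.55  1.69  0.    0.87 -1.38] F [0.2 0.6 1.1] open 0.0524
```

```bash

python3 -m creep '[[[-1,0,-3,-0.9,2,0],[0,0,0,0,0,0]]]' -0.2
python3 g.py
python3 -m creep '[[[0,0,-1,0,0,0],[0,0,-1,0,0,0],[0,0,-1,0,0,0],[0,0,-1,0,0,0],[0,0,-1,0,0,0]]]' 0.7 6
python3 g.py
```

```text
time: 2.2
tool_pos: [0.4592, 0.2925, 0.2434]
tool_rot: [3.141, -0.001, -2.91]
contact_force: [-0.2, -0.3, -1.5]
opening: 0.0553
shift mm [-0.2 -0.  -1.4] rotvec deg [-0.05 -0.05 -0.2 ]
t 2.2 q [ 0.43  0.56  1.67  0.    0.91 -1.38] F [-0.2 -0.3 -1.5] open 0.0553
time: 2.62
tool_pos: [0.4602, 0.2929, 0.2403]
tool_rot: [3.14, 0.005, -2.91]
contact_force: [-1.2, -0.2, 0.3]
opening: 0.0262
shift mm [-1.2 -0.4  1.7] rotvec deg [-0.18  0.26 -0.19]
t 2.62 q [ 0.43  0.56  1.68  0.    0.9  -1.38] F [-1.2 -0.2  0.3] open 0.0262
```

```bash

python3 -m creep '[[[0,-0.5,0,0,0,0],[0,-0.5,0,0,0,0]]]' 1
python3 g.py
python3 -m creep '[[[0,0,0,0,0,0],[0,0,0,0,0,0]]]' 1 30
python3 g.py
```

```text
time: 2.78
tool_pos: [0.4601, 0.2922, 0.2401]
tool_rot: [3.139, 0.006, -2.91]
contact_force: [-0.1, 3.0, 1.0]
opening: 0.0236
shift mm [-1.1  0.3  1.9] rotvec deg [-0.23  0.27 -0.19]
t 2.78 q [ 0.42  0.56  1.68  0.    0.9  -1.38] F [-0.1  3.   1. ] open 0.0236
time: 2.95
tool_pos: [0.4601, 0.2923, 0.2401]
tool_rot: [3.138, 0.006, -2.91]
contact_force: [0.6, 0.4, -0.1]
opening: 0.0237
shift mm [-1.1  0.2  1.9] rotvec deg [-0.25  0.27 -0.19]
t 2.95 q [ 0.42  0.56  1.68  0.    0.9  -1.38] F [ 0.6  0.4 -0.1] open 0.0237
```

```bash

python3 -m creep '[[[0,0,25,0,0,0],[0,0,38,0,0,0],[0,0,38,0,0,0],[0,0,38,0,0,0],[0,0,30,0,0,0]]]'
sed -i 's/^pt,ps=/SB=np.array([.9,0]);hs=hs-SB\npt,ps=/; s/^def frame/ps=ps-SB;bs=bs-SB;js=js-SB\ndef frame/' fit.py; python3 fit.py|head -5
cat > i.py <<'E'
import sys
from fit import *
from h import *
p=np.load('p.npy');C=p[:3];z=frame(p[3])[:,2];B=pts(p)[2]
def ins(d,L=.232,off=(0,0,0)):
    rad=B-C;rad-=z*(rad@z);tan=np.cross(z,rad)
    go(B+np.array(off)/1000+z*(d/1000+L),tgt(-z,tan))
if __name__=='__main__': ins(float(sys.argv[1]))
E
python3 i.py 30
```

```text
time: 3.37
tool_pos: [0.4584, 0.2913, 0.4074]
tool_rot: [3.141, -0.008, -2.91]
contact_force: [-0.5, 0.1, -1.4]
opening: 0.0232
1.824771763321449 [ 0.50851155 -0.06423181  0.1227359   1.24251121  0.99537172  6.72304868
  3.14117697]
[[-0.33, 0.04], [0.07, 0.13], [-0.0, -0.01], [-0.33, 0.75], [0.12, 0.55], [0.11, -0.02], [-0.13, -0.05], [-0.53, -0.6], [-0.36, 0.06], [-0.86, -0.12], [-0.25, 0.18], [-0.44, 0.15], [-0.08, -0.08], [-0.17, 0.01], [-0.45, 0.04], [-0.59, -0.07], [-0.38, -0.15], [-0.14, -0.27], [0.09, 0.25]]
z [0.1612101  0.47329832 0.8660254 ] mouth [ 0.62757035 -0.08687098  0.1522057 ] pegtop [ 0.43235001 -0.04088027  0.19343332] C [ 0.50851155 -0.06423181  0.1227359 ]
hole offs from bush deg [-167.94558489 -122.94558489  -77.94558489  -32.94558489   12.05441511
shift mm [ 211.4 -254.2  -28.3] rotvec deg [-30.39   0.99 -31.21]
shift mm [ 211.4 -254.2  -28.3] rotvec deg [  2.56  39.91 143.44]
t 3.37 q [ 0.42  0.38  1.47  0.    1.31 -1.38] F [-0.5  0.1 -1.4] open 0.0232
```

```bash

python3 -m creep '[[[21,-25,0,-3,0.1,-3.1],[21,-25,0,-3,0.1,-3.1],[21,-25,0,-3,0.1,-3.1],[21,-25,0,-3,0.1,-3.1],[21,-25,0,-3,0.1,-3.1]]]'
python3 i.py 30
```

```text
time: 3.78
tool_pos: [0.5628, 0.1655, 0.419]
tool_rot: [-2.878, -0.026, 3.094]
contact_force: [0.7, 0.0, -1.1]
opening: 0.0231
shift mm [ 107.  -128.4  -39.9] rotvec deg [-14.97   1.31 -15.83]
shift mm [ 107.  -128.4  -39.9] rotvec deg [ 13.86  62.18 151.71]
t 3.78 q [ 0.21  0.48  1.28 -0.25  1.48 -1.28] F [ 0.7  0.  -1.1] open 0.0231
```

```bash

python3 -m creep '[[[21,-25,0,-3,0.1,-3.1],[21,-25,0,-3,0.1,-3.1],[21,-25,0,-3,0.1,-3.1],[21,-25,0,-3,0.1,-3.1],[0,0,0,0,0,0]]]'
python3 i.py 30
```

```text
time: 4.2
tool_pos: [0.6522, 0.0549, 0.4168]
tool_rot: [-2.654, 0.001, 2.855]
contact_force: [0.0, 0.4, -2.2]
opening: 0.0233
shift mm [ 17.6 -17.7 -37.7] rotvec deg [-1.95  0.67 -2.42]
shift mm [ 17.6 -17.7 -37.7] rotvec deg [ 25.99  82.16 155.65]
t 4.2 q [ 0.06  0.64  1.03 -0.46  1.63 -1.21] F [ 0.   0.4 -2.2] open 0.0233
```

```bash

python3 -m creep '[[[9,-9,-15,-1,0.3,-1.2],[8,-8,-15,-1,0.3,-1.2],[0,0,0,0,0,0]]]'
python3 i.py 25
python3 - <<'E'
from h import *
import i
snap('top','t3.png');snap('scene','s3.png')
f=lambda n,x,y:cv2.resize(cv2.imread('pics/raw_'+n)[y:y+75,x:x+75],None,fx=5,fy=5,interpolation=cv2.INTER_CUBIC)
cv2.imwrite('pics/c5.png',np.hstack([f('t3.png',255,130),f('s3.png',185,145)]))
o,p,R=state();q=R.apply([0,0,1]);print('along bore ang',np.degrees(np.arccos(-q@i.z)))
for L in(.232,.182): 
  G=p+q*L;print(G,(proj('top',G)-[255,130])*5,(proj('scene',G)-[185,145])*5+[375,0])
print('mouth',(proj('top',i.B)-[255,130])*5,(proj('scene',i.B)-[185,145])*5+[375,0])
E
```

```text
time: 4.45
tool_pos: [0.6704, 0.0351, 0.3845]
tool_rot: [-2.616, 0.0, 2.809]
contact_force: [-1.4, -0.2, -2.0]
opening: 0.0233
shift mm [-1.4 -0.3 -9.7] rotvec deg [ 0.08 -0.03  0.25]
shift mm [-1.4 -0.3 -9.7] rotvec deg [ -29.21  -85.14 -155.63]
t 4.45 q [ 0.04  0.71  1.02 -0.49  1.62 -1.18] F [-1.4 -0.2 -2. ] open 0.0233
along bore ang 0.08448764677635694
[ 0.63266869 -0.07324917  0.18645498] [[152.08058188 162.28881729]] [[565.90373913 123.69775147]]
[ 0.64065728 -0.04958856  0.22977193] [[111.64256074 131.12776758]] [[597.62384744  68.07541676]]
mouth [[173.20859529 183.32499604]] [[549.79532953 167.63604269]]
```

View pics/c5.png

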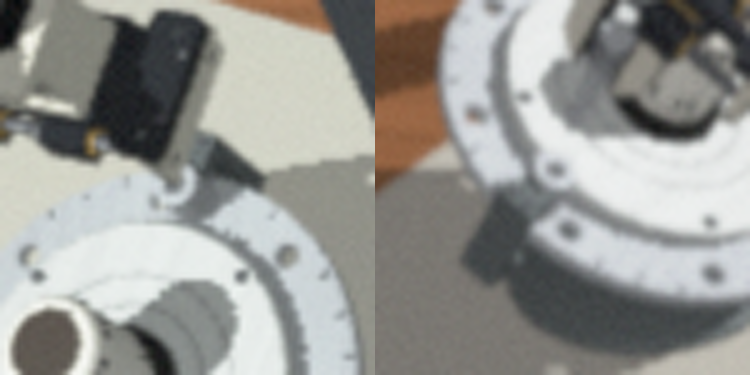

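```bash
python3 - <<'E'
import cv2,numpy as np
f=lambda n,x,y:cv2.resize(cv2.imread('pics/raw_'+n)[y:y+40,x:x+35],None,fx=11,fy=11,interpolation=cv2.INTER_CUBIC)
cv2.imwrite('pics/c6.png',np.hstack([f('t3.png',270,146),f('s3.png',212,143)]))
E
```

```text
(no output)
```

View pics/c6.png

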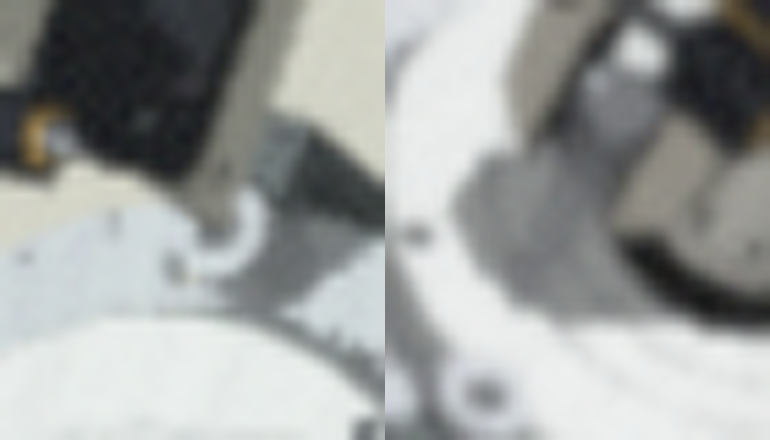

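The pin is held between the fingers. The bush mouth shows at raw top (289.3,166.9) and scene (221.3,178.6), both within about 0.5 px of the prediction after bias. Next I'll lower along the bore.

```bash

python3 -m creep '[[[-2,-3,-12,0,0,0.2],[-1.6,-4.7,-8.7,0,0,0],[0,0,0,0,0,0]]]'
python3 i.py 5
```

```text
time: 4.8
tool_pos: [0.6649, 0.0309, 0.3698]
tool_rot: [-2.622, 0.007, 2.818]
contact_force: [-0.4, 0.8, -1.5]
opening: 0.0234
shift mm [  0.9  -5.6 -12.3] rotvec deg [-0.11  0.43 -0.31]
shift mm [  0.9  -5.6 -12.3] rotvec deg [ 28.19  85.09 156.  ]
t 4.8 q [ 0.03  0.7   1.07 -0.49  1.57 -1.17] F [-0.4  0.8 -1.5] open 0.0234
```

```bash

python3 -m creep '[[[1.2,-4,-10,-0.1,0.4,-0.3],[-0.3,-1.5,-3,0,0,0],[0,0,-1,0,0,0]]]'
python3 i.py 0
```

```text
time: 5.05
tool_pos: [0.6652, 0.0263, 0.3578]
tool_rot: [-2.62, 0.003, 2.815]
contact_force: [0.7, -0.1, -0.9]
opening: 0.0233
shift mm [-0.2 -3.4 -4.7] rotvec deg [-0.03  0.21 -0.1 ]
shift mm [-0.2 -3.4 -4.7] rotvec deg [ -28.66  -85.17 -155.95]
t 5.05 q [ 0.02  0.71  1.08 -0.49  1.55 -1.16] F [ 0.7 -0.1 -0.9] open 0.0233
```

```bash

python3 -m creep '[[[0,-4,-5,0,0.2,-0.1],[-0.3,-2,-4,0,0,0]]]'
python3 i.py -8
python3 -m creep '[[[-0.7,-2,-4,0,0,0]]]'
python3 i.py -8
```

```text
time: 5.22
tool_pos: [0.665, 0.0205, 0.3493]
tool_rot: [-2.619, 0.002, 2.813]
contact_force: [0.5, -0.0, -1.5]
opening: 0.0231
shift mm [-1.3 -1.3 -3.1] rotvec deg [-0.04  0.1  -0.03]
shift mm [-1.3 -1.3 -3.1] rotvec deg [ -28.85  -85.14 -155.93]
t 5.22 q [ 0.01  0.71  1.1  -0.49  1.53 -1.16] F [ 0.5 -0.  -1.5] open 0.0231
time: 5.3
tool_pos: [0.6644, 0.0183, 0.3451]
tool_rot: [-2.619, 0.002, 2.814]
contact_force: [-0.4, -0.9, -1.7]
opening: 0.0232
shift mm [-0.7  0.9  1.1] rotvec deg [-0.04  0.13 -0.03]
shift mm [-0.7  0.9  1.1] rotvec deg [ -28.81  -85.13 -155.93]
t 5.3 q [ 0.01  0.71  1.11 -0.49  1.52 -1.15] F [-0.4 -0.9 -1.7] open 0.0232
```

The tip is 9 mm below the mouth with no force, so it is in the bore.

```bash

python3 -m creep '[[[-1,-2,-3.5,0,0.1,0],[-0.8,-2,-3.5,0,0,0],[-0.7,-2,-3.5,0,0,0]]]'
python3 i.py -20
```

```text
time: 5.55
tool_pos: [0.6616, 0.0115, 0.3331]
tool_rot: [-2.619, -0.0, 2.813]
contact_force: [0.0, 0.8, -1.3]
opening: 0.0236
shift mm [0.1 1.9 2.7] rotvec deg [-0.07  0.01 -0.02]
shift mm [0.1 1.9 2.7] rotvec deg [ 28.99  85.09 155.92]
t 5.55 q [ 0.    0.72  1.14 -0.49  1.49 -1.15] F [ 0.   0.8 -1.3] open 0.0236
```

```bash

python3 -m creep '[[[-0.5,-1.3,-2.8,0,0,0],[-0.5,-1.3,-2.8,0,0,0]]]'
python3 i.py -31
python3 -m creep '[[[-0.4,-0.9,-1.7,0,0,0]]]'
python3 i.py -31
```

```text
time: 5.72
tool_pos: [0.6604, 0.0084, 0.3266]
tool_rot: [-2.619, -0.001, 2.813]
contact_force: [-0.2, -0.5, 0.8]
opening: 0.0233
shift mm [-0.5 -0.1 -0.4] rotvec deg [-0.07 -0.02 -0.01]
shift mm [-0.5 -0.1 -0.4] rotvec deg [ 29.04  85.08 155.9 ]
t 5.72 q [-0.    0.72  1.15 -0.5   1.47 -1.14] F [-0.2 -0.5  0.8] open 0.0233
time: 5.8
tool_pos: [0.6603, 0.0079, 0.3262]
tool_rot: [-2.62, 0.002, 2.814]
contact_force: [1.3, 9.4, 13.4]
opening: 0.0231
shift mm [-0.4  0.3  0. ] rotvec deg [-0.07  0.15 -0.04]
shift mm [-0.4  0.3  0. ] rotvec deg [ -28.78  -85.1  -155.96]
t 5.8 q [-0.    0.72  1.15 -0.5   1.47 -1.14] F [ 1.3  9.4 13.4] open 0.0231
```

Contact is about 16 N, purely along the bore, so the tip is on the ring. I'll ease off and release.

```bash

python3 -m creep '[[[0.2,0.3,0.8,0,0,0],[0,0,0,0,0,0]]]'
python3 -m creep '[[[0,0,0,0,0,0],[0,0,0,0,0,0],[0,0,0,0,0,0]]]' -0.1 
python3 i.py -31
```

```text
time: 5.97
tool_pos: [0.6606, 0.0085, 0.3279]
tool_rot: [-2.621, 0.004, 2.814]
contact_force: [0.6, -0.4, -0.7]
opening: 0.0231
time: 6.22
tool_pos: [0.6605, 0.0082, 0.3278]
tool_rot: [-2.62, 0.004, 2.814]
contact_force: [0.1, -0.3, 0.4]
opening: 0.0387
shift mm [-0.5  0.  -1.5] rotvec deg [-0.04  0.25 -0.07]
shift mm [-0.5  0.  -1.5] rotvec deg [ -28.62  -85.13 -155.93]
t 6.22 q [-0.    0.72  1.15 -0.5   1.47 -1.14] F [ 0.1 -0.3  0.4] open 0.0387
```

```bash

cat > k.py <<'E'
import sys
from fit import *
from h import *
p=np.load('p.npy');C=p[:3];F=frame(p[3]);z=F[:,2]
def peg(d,ang,jaw=None):
    a=p[5]+np.radians(ang);r=F@np.array([np.cos(a),np.sin(a),0]);tan=np.cross(z,r)
    o,q,R=state();f=o['contact_force']
    X=C+.088*r+z*d/1000;print('tan',tan.round(3),'F tan/rad/ax',(f@tan).round(1),(f@r).round(1),(f@z).round(1))
    w=F.T@(q-C)*1000;print('tcp ring frame: rad',np.hypot(w[0],w[1]).round(1),'ang vs peg0',((np.degrees(np.arctan2(w[1],w[0])-p[5])+180)%360-180).round(2),'z',w[2].round(1))
    go(X,tgt(-z,tan))
if __name__=='__main__':peg(*map(float,sys.argv[1:3]))
E
python3 -m creep '[[[2,5,9,0,0,0],[5,14,25,0,0,0],[5,14,25,0,0,0],[4,11,19,0,0,0]]]'
python3 i.py -31; python3 k.py 320 0
```

```text
time: 6.55
tool_pos: [0.6758, 0.0514, 0.4045]
tool_rot: [-2.616, -0.007, 2.81]
contact_force: [1.3, -0.3, -0.4]
opening: 0.0504
shift mm [-15.8 -43.1 -78.2] rotvec deg [-0.02 -0.45  0.19]
shift mm [-15.8 -43.1 -78.2] rotvec deg [ 29.77  85.1  155.74]
t 6.55 q [ 0.06  0.71  0.95 -0.48  1.69 -1.19] F [ 1.3 -0.3 -0.4] open 0.0504
tan [ 0.15  -0.879  0.452] F tan/rad/ax 0.3 -1.4 -0.3
tcp ring frame: rad 121.1 ang vs peg0 155.09 z 325.7
shift mm [-201.5   30.8   14.1] rotvec deg [ -25.61  -73.34 -133.92]
shift mm [-201.5   30.8   14.1] rotvec deg [ 4.16 11.49 22.02]
t 6.55 q [ 0.06  0.71  0.95 -0.48  1.69 -1.19] F [ 1.3 -0.3 -0.4] open 0.0504
```

```bash

python3 -m creep '[[[-29,4.5,3,0.6,1.6,3.1],[-29,4.5,3,0.6,1.6,3.1],[-29,4.5,3,0.6,1.6,3.1],[-29,4.5,3,0.6,1.6,3.1],[-29,4.5,3,0.6,1.6,3.1]]]' 0.3
python3 k.py 320 0
python3 -m creep '[[[-29,4.5,3,0.6,1.6,3.1],[-29,4.5,3,0.6,1.6,3.1]]]'
python3 k.py 260 0
```

```text
time: 6.97
tool_pos: [0.532, 0.0773, 0.4263]
tool_rot: [-2.646, -0.143, 3.095]
contact_force: [-0.2, 0.8, -0.3]
opening: 0.0323
tan [ 0.15  -0.879  0.452] F tan/rad/ax -0.8 0.0 0.1
tcp ring frame: rad 37.4 ang vs peg0 26.1 z 333.7
shift mm [-57.8   4.8  -7.7] rotvec deg [ -26.69  -81.38 -150.13]
shift mm [-57.8   4.8  -7.7] rotvec deg [0.77 4.11 5.88]
t 6.97 q [ 0.12  0.42  1.39 -0.46  1.56 -1.38] F [-0.2  0.8 -0.3] open 0.0323
time: 7.13
tool_pos: [0.4711, 0.087, 0.4341]
tool_rot: [-2.669, -0.199, -3.07]
contact_force: [0.0, -0.4, 0.6]
opening: 0.0324
tan [ 0.15  -0.879  0.452] F tan/rad/ax 0.7 0.1 0.3
tcp ring frame: rad 94.2 ang vs peg0 1.38 z 335.2
shift mm [ -6.5 -33.3 -67.5] rotvec deg [ 27.38  84.48 156.29]
shift mm [ -6.5 -33.3 -67.5] rotvec deg [-0.55  0.83 -0.63]
t 7.13 q [ 0.15  0.31  1.53 -0.46  1.54 -1.47] F [ 0.  -0.4  0.6] open 0.0324
```

```bash

python3 -m creep '[[[-4,-18,-38,-0.5,0.8,-0.6],[-4,-18,-36,0,0,0],[0,0,0,0,0,0]]]'
python3 k.py 222 0
python3 - <<'E'
from h import *
snap('top','t4.png');snap('scene','s4.png')
f=lambda n,x,y:cv2.resize(cv2.imread('pics/raw_'+n)[y:y+90,x:x+80],None,fx=5,fy=5,interpolation=cv2.INTER_CUBIC)
cv2.imwrite('pics/c7.png',np.hstack([f('t4.png',250,155),f('s4.png',200,110)]))
E
```

```text
time: 7.38
tool_pos: [0.4576, 0.0529, 0.3651]
tool_rot: [-2.662, -0.205, -3.074]
contact_force: [-1.6, 0.4, -0.3]
opening: 0.0324
tan [ 0.15  -0.879  0.452] F tan/rad/ax -0.8 1.5 -0.3
tcp ring frame: rad 94.5 ang vs peg0 -0.6 z 257.1
shift mm [  0.8 -17.1 -31.4] rotvec deg [ 27.9   85.   155.97]
shift mm [  0.8 -17.1 -31.4] rotvec deg [-0.16  0.53 -0.49]
t 7.38 q [ 0.09  0.34  1.7  -0.49  1.35 -1.43] F [-1.6  0.4 -0.3] open 0.0324
```

View pics/c7.png

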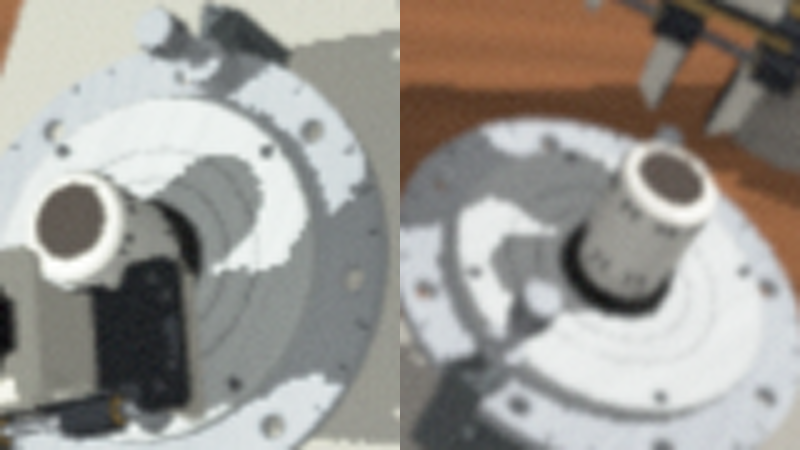

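The pin stands in the bush, with its knob at scene crop (543,300). The fingertips straddle the peg top, crop (670,130). Now lower over the peg.

```bash

python3 -m creep '[[[-1,-8,-16,-0.2,0.5,-0.5],[-1,-7,-13,0,0,0],[0,0,0,0,0,0]]]'
python3 k.py 222 0
```

```text
time: 7.73
tool_pos: [0.4619, 0.0405, 0.3462]
tool_rot: [-2.658, -0.194, -3.083]
contact_force: [0.0, 0.4, -0.1]
opening: 0.0317
tan [ 0.15  -0.879  0.452] F tan/rad/ax -0.4 -0.1 0.1
tcp ring frame: rad 87.1 ang vs peg0 1.33 z 235.6
shift mm [ -3.4  -4.7 -12.5] rotvec deg [ -27.32  -85.01 -155.67]
shift mm [ -3.4  -4.7 -12.5] rotvec deg [ 0.05  1.17 -0.03]
t 7.73 q [ 0.06  0.36  1.72 -0.5   1.29 -1.41] F [ 0.   0.4 -0.1] open 0.0317
```

```bash

python3 -m creep '[[[-5,-5,-13,0,1.1,0],[-1,-1,-2,0,0,0]]]'
python3 k.py 220 0
```

```text
time: 7.9
tool_pos: [0.4577, 0.0353, 0.3337]
tool_rot: [-2.659, -0.209, -3.082]
contact_force: [-0.6, 0.5, 0.0]
opening: 0.0323
tan [ 0.15  -0.879  0.452] F tan/rad/ax -0.5 0.6 0.1
tcp ring frame: rad 88.7 ang vs peg0 0.21 z 221.6
shift mm [ 0.4 -0.4 -1.7] rotvec deg [ -28.47  -85.23 -155.83]
shift mm [ 0.4 -0.4 -1.7] rotvec deg [ 0.06  0.35 -0.07]
t 7.9 q [ 0.05  0.38  1.75 -0.51  1.26 -1.41] F [-0.6  0.5  0. ] open 0.0323
```

```bash

python3 -m creep '[[[0,0,-1,0,0,0],[0,0,-1,0,0,0],[0,0,-1,0,0,0],[0,0,-1,0,0,0]]]' 0.56 10
python3 k.py 220 0
```

```text
time: 8.23
tool_pos: [0.4588, 0.036, 0.3314]
tool_rot: [-2.658, -0.205, -3.081]
contact_force: [0.0, 0.4, -0.5]
opening: 0.0207
tan [ 0.15  -0.879  0.452] F tan/rad/ax -0.5 -0.2 -0.2
tcp ring frame: rad 87.2 ang vs peg0 -0.79 z 220.1
shift mm [-0.6 -1.2  0.6] rotvec deg [ -28.18  -85.22 -155.82]
shift mm [-0.6 -1.2  0.6] rotvec deg [ 0.07  0.54 -0.1 ]
t 8.23 q [ 0.05  0.38  1.75 -0.51  1.26 -1.41] F [ 0.   0.4 -0.5] open 0.0207
```

```bash

python3 -m creep '[[[-0.8,2.6,-1.3,-0.3,-0.9,-1.7],[-0.8,2.6,-1.3,-0.3,-0.9,-1.7],[-0.6,2.6,-1.3,-0.3,-0.9,-1.7],[-0.4,2.6,-1.3,-0.3,-0.9,-1.7]]]'
python3 k.py 220 -8
```

```text
time: 8.57
tool_pos: [0.4568, 0.0465, 0.3273]
tool_rot: [-2.635, -0.137, 3.075]
contact_force: [-0.4, -0.7, 0.0]
opening: 0.0205
tan [ 0.013 -0.878  0.478] F tan/rad/ax 0.7 0.4 -0.4
tcp ring frame: rad 88.5 ang vs peg0 -8.19 z 221.2
shift mm [ 0.3 -0.9 -1. ] rotvec deg [ -28.06  -85.29 -155.64]
shift mm [ 0.3 -0.9 -1. ] rotvec deg [ 0.17  0.65 -0.02]
t 8.57 q [ 0.08  0.39  1.75 -0.51  1.26 -1.24] F [-0.4 -0.7  0. ] open 0.0205
```

```bash

python3 -m creep '[[[0,1.5,-0.8,-0.2,-0.4,-0.9],[0,1.5,-0.8,-0.2,-0.4,-0.9]]]'
python3 k.py 220 -11 | head -3
python3 -m creep '[[[0,1.3,-0.7,-0.2,-0.4,-0.8]]]'
python3 k.py 220 -11 |head -3
python3 -m creep '[[[0,1,-0.5,-0.1,-0.3,-0.6]]]'
python3 k.py 220 -11|head -3
```

```text
time: 8.73
tool_pos: [0.457, 0.0498, 0.3259]
tool_rot: [-2.628, -0.12, 3.041]
contact_force: [0.5, -1.4, 0.2]
opening: 0.0202
tan [-0.038 -0.874  0.485] F tan/rad/ax 1.3 -0.6 -0.4
tcp ring frame: rad 88.5 ang vs peg0 -10.47 z 221.6
shift mm [ 0.2 -0.1 -1.8] rotvec deg [ 28.23  85.36 155.32]
time: 8.82
tool_pos: [0.4571, 0.0512, 0.3253]
tool_rot: [-2.625, -0.112, 3.026]
contact_force: [0.6, -1.5, 0.2]
opening: 0.0202
tan [-0.038 -0.874  0.485] F tan/rad/ax 1.4 -0.7 -0.5
tcp ring frame: rad 88.5 ang vs peg0 -11.45 z 221.7
shift mm [ 0.1 -1.5 -1.2] rotvec deg [ -28.29  -85.5  -155.34]
time: 8.9
tool_pos: [0.4571, 0.0523, 0.3248]
tool_rot: [-2.624, -0.107, 3.015]
contact_force: [0.9, -0.6, -0.3]
opening: 0.02
tan [-0.038 -0.874  0.485] F tan/rad/ax 0.4 -1.0 -0.4
tcp ring frame: rad 88.5 ang vs peg0 -12.23 z 221.8
shift mm [ 0.1 -2.6 -0.7] rotvec deg [ -28.21  -85.15 -154.69]
```

```bash
for n in 1; do
python3 -m creep '[[[0,0.9,-0.5,-0.1,-0.3,-0.6]]]' | sed -n 4,5p
python3 k.py 220 -12|head -2
python3 -m creep '[[[0,0.9,-0.5,-0.1,-0.3,-0.6]]]'| sed -n 4,5p
python3 k.py 220 -12|head -2
done
```

```text
contact_force: [0.5, -1.0, -0.2]
opening: 0.0198
tan [-0.056 -0.872  0.487] F tan/rad/ax 0.7 -0.6 -0.6
tcp ring frame: rad 88.5 ang vs peg0 -12.96 z 221.9
contact_force: [-0.0, -0.5, 0.1]
opening: 0.02
tan [-0.056 -0.872  0.487] F tan/rad/ax 0.5 -0.0 -0.2
tcp ring frame: rad 88.5 ang vs peg0 -13.67 z 222.0
```

```bash

python3 -m creep '[[[0,0.9,-0.5,-0.1,-0.3,-0.6]]]' | sed -n 4,5p
python3 k.py 220 -13|head -2
python3 -m creep '[[[0,0.9,-0.5,-0.1,-0.3,-0.6]]]'| sed -n 4,5p
python3 k.py 220 -13|head -2
```

```text
contact_force: [0.9, 0.4, -0.2]
opening: 0.0204
tan [-0.073 -0.869  0.489] F tan/rad/ax -0.5 -0.9 0.1
tcp ring frame: rad 88.6 ang vs peg0 -14.41 z 222.0
contact_force: [-0.4, -0.8, -0.2]
opening: 0.0202
tan [-0.073 -0.869  0.489] F tan/rad/ax 0.6 0.2 -0.6
tcp ring frame: rad 88.7 ang vs peg0 -15.11 z 222.0
```

Time to check with a picture whether the pin has dropped, and where the peg and holes are.

```bash
python3 - <<'E'
from h import *
snap('top','t5.png');snap('scene','s5.png')
f=lambda n,x,y:cv2.resize(cv2.imread('pics/raw_'+n)[y:y+60,x:x+50],None,fx=7,fy=7,interpolation=cv2.INTER_CUBIC)
cv2.imwrite('pics/c8.png',np.hstack([f('t5.png',265,150),f('s5.png',200,145)]))
import i,k
for d in(.034,.050):
  X=i.B+i.z*d
  print(d,(proj('top',X)-[265,150])*7,(proj('scene',X)+[.9,0]-[200,145])*7+[350,0])
E
```

```text
0.034 [[136.16507112  88.71019586]] [[524.84665035 184.58817436]]
0.05 [[118.47362245  75.10091121]] [[538.8042417  160.33462317]]
```

View pics/c8.png

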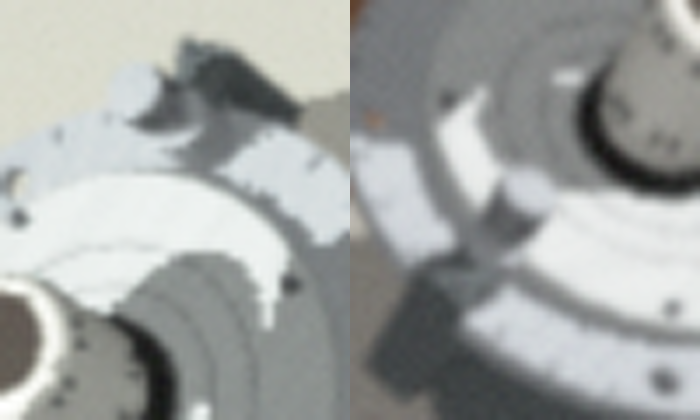

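The knob top is at top crop (138,92) and scene crop (527,190), against a predicted home of (136,89) and (525,185), so the pin appears to have dropped. A gentle extra nudge will confirm the catch.

```bash

python3 -m creep '[[[0,0.9,-0.5,-0.1,-0.3,-0.6]]]' | sed -n 4,5p
python3 k.py 220 -14|head -2
```

```text
contact_force: [1.0, -0.3, 0.8]
opening: 0.0204
tan [-0.09  -0.867  0.49 ] F tan/rad/ax 0.6 -0.9 0.7
tcp ring frame: rad 88.9 ang vs peg0 -15.81 z 222.0
```

```bash

python3 -m creep '[[[0,0.9,-0.5,-0.1,-0.3,-0.6]]]' | sed -n 4,5p
python3 k.py 220 -14|head -2
```

```text
contact_force: [0.5, -1.3, 0.7]
opening: 0.0202
tan [-0.09  -0.867  0.49 ] F tan/rad/ax 1.4 -0.6 0.0
tcp ring frame: rad 89.0 ang vs peg0 -16.48 z 222.0
```

```bash

python3 -m creep '[[[0.1,0.8,-0.5,-0.1,-0.3,-0.6]]]' | sed -n 4,5p
python3 k.py 220 -15|head -2
python3 -m creep '[[[0.1,0.8,-0.5,-0.1,-0.3,-0.6]]]' | sed -n 4,5p
python3 k.py 220 -15|head -2
```

```text
contact_force: [-0.5, -3.7, 2.6]
opening: 0.0201
tan [-0.107 -0.864  0.492] F tan/rad/ax 4.5 0.1 0.4
tcp ring frame: rad 88.9 ang vs peg0 -17.01 z 222.0
contact_force: [0.1, -6.6, 2.5]
opening: 0.0205
tan [-0.107 -0.864  0.492] F tan/rad/ax 6.9 -1.0 -1.0
tcp ring frame: rad 88.8 ang vs peg0 -17.33 z 222.0
```

The catch is felt: tangential force rises to 7 N and the wheel stops. I'll back off, open and retreat along the spindle.

```bash

python3 -m creep '[[[-0.1,-1.5,0.9,0,0,0],[0,-0.7,0.4,0,0,0]]]' | sed -n 4,5p
python3 -m creep '[[[0,0,0,0,0,0],[0,0,0,0,0,0],[0,0,0,0,0,0]]]' 0.3 
python3 k.py 300 -14
python3 -m creep '[[[2,5,9,0,0,0],[5,14,25,0,0,0],[5,14,25,0,0,0],[5,14,25,0,0,0],[0,0,10,0,0,0]]]'
python3 - <<'E'
from h import *
snap('top','t6.png');snap('scene','s6.png')
f=lambda n,x,y:cv2.resize(cv2.imread('pics/raw_'+n)[y:y+60,x:x+50],None,fx=7,fy=7,interpolation=cv2.INTER_CUBIC)
cv2.imwrite('pics/c9.png',np.hstack([f('t6.png',265,150),f('s6.png',200,145)]))
E
```

```text
contact_force: [0.1, -1.0, -0.6]
opening: 0.02
time: 10.08
tool_pos: [0.4573, 0.0574, 0.3221]
tool_rot: [-2.616, -0.059, 2.922]
contact_force: [-0.4, 0.3, -0.0]
opening: 0.0312
tan [-0.09  -0.867  0.49 ] F tan/rad/ax -0.2 0.5 0.1
tcp ring frame: rad 88.8 ang vs peg0 -15.96 z 221.9
shift mm [13.1 34.2 69. ] rotvec deg [ -28.1   -83.69 -152.12]
shift mm [13.1 34.2 69. ] rotvec deg [0.97 2.07 3.44]
t 10.08 q [ 0.1   0.4   1.75 -0.5   1.27 -1.05] F [-0.4  0.3 -0. ] open 0.0312
time: 10.5
tool_pos: [0.4733, 0.1059, 0.4165]
tool_rot: [-2.616, -0.069, 2.92]
contact_force: [-0.6, -0.4, 0.2]
opening: 0.0325
```

View pics/c9.png

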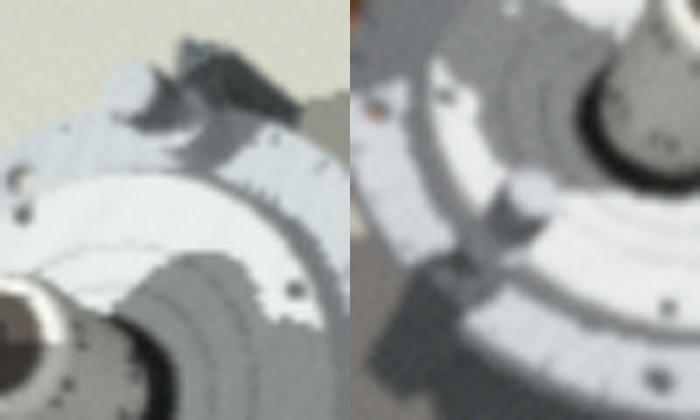

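The knob top is at raw top (284.4,162.6) and scene (225.3,172). The predicted home is (284.5,162.7), and with the pin still up it was (281.4,160). Both cameras show the pin home, and the robot is clear.

```bash
python3 -c "
from h import *
o=robot.observe();print(o['time'],o['contact_force'].round(1));print(robot.hand_in())"
```

```text
10.6 [ 0.2 -0.5 -0.7]
the job is handed in; nothing more can be done
None
```

I took the pin from the block and put it through the bush until it rested on the ring, then let go. I turned the wheel by its peg about 12–15° until the pin caught. The tangential force at the peg rose from about 1 N to 7 N over the last 2 mm, so I stopped, backed off, opened the fingers and withdrew. The job was handed in at 10.6 s; the hand-in gives no verdict.

**Last checks**
- **Pin seating:** in the top view the knob is within about 0.2 px of its predicted home position. The scene view agrees to about 0.7 px. That corresponds to the shoulder being down to roughly 1–2 mm, so the 3 mm limit looks met but was not measured directly.
- **Contact after release:** the force read under 1 N with the gripper clear, and I saw no contact with the jar in the forces or pictures. I did not separately re-measure the awl or the other items on the table.

**What disagreed**
- The scene camera read about 1 px to the right, and I corrected for it.
- The pin met the ring about 3 mm earlier than calculated.
- The catch came after the picture already showed the pin down, about 2–3° of gripper travel later than expected. I put that down to play in the hole and at the peg.

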